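# Clamp the cover of a casting mould

### The arm

A 6-joint arm with a two-finger parallel gripper is mounted at the origin on the work surface. World frame = base frame: x ahead of the robot, y to its left, z up, the work surface at z = 0. Lengths are in m, angles in rad, forces in N, time in s.
With the tool pointing down it reaches from about 0.35 to 0.975 m from the base axis. Payload 4.9 kg.
Tool frame: the origin (TCP) lies on the mounting face of the last link; the fingertips stand 173 mm ahead of it and the grasp point (between the pads) lies ctrl.pinch_z ahead of it (ctrl.pinch_z is the distance from the TCP to the grasp point, in m); z points along the fingers, y is the line along which they close (so a half turn about z gives the same grasp; the last joint's range is limited). The gripper opens to 85 mm and grips with 20 to 120 N. Pads are 22 mm wide; open, the fingers measure 114 mm over their backs; the gripper's body (76 mm by 85 mm) begins 54 mm behind the grasp point. The pads swing forward as they close: fully open they stand 13 mm farther back than shut.
Start: joints at [1.062, 0.053, 1.613, -0, 1.476, -0.119], TCP at [0.237, 0.578, 0.405] pointing down, gripper open.
Joint ranges: [-3.01, 3.01], [-1.01, 2.22], [0.06, 2.58], [-1.02, 4.17], [0.09, 2.62], [-3.14, 3.14]. Speed limits (rad/s): [2.57, 2.57, 3.14, 3.14, 3.14, 3.14].

### API

Orientations are given as a rotation vector (axis times angle).
In Python, from station import telemetry, eyes, ctrl gives the robot as it stands.
- The arm moves only by the tool apply_moves, never from a script. Its argument "plan" is a list of rows, each a list of 5 numbers: the finger opening in m, from 0 to 0.0854, then the shift along the tool's x, y, z in m, then the turn about the tool's z in rad. In form: [[jaw, x, y, z, roll], ...]. A call has 1 to 12 rows; each row is the pose to reach, as a shift and turn from the pose commanded when the call began, along the tool's axes at that moment; what a row does not reach only later rows make up. A row lasts 1/12 s, in which the tool goes at most 41.7 mm and 7.16 degrees, less where a joint would pass 70% of its speed; a pose out of reach is approached as far as the arm can. A call with a gripper value outside its range is refused whole. The fingers move at their own pace and stop on an object; "newtons" is the grip in N (left out, the last holds). Time passes only in rows, so rows that repeat a pose let the fingers close. It gives the time, the measured TCP pose, the force, the opening and the grip force at its end, in the units of the state.
- telemetry.get_obs(): the state, without advancing time (a new reading comes with each control period).
- eyes.get_image(name): name is "scene" or "top" or "wrist"; returns a dict with "img" (480x640x3 uint8, blue, green, red), "range_z" (480x640 float32, m along the optical axis (not along the pixel's ray), 0 where there is no reading), "K" (3x3 intrinsics, pixels), "dist_coeffs" ([k1, k2, p1, p2, k3] as OpenCV has them; the pictures are not rectified), "pose" (4x4, takes a point from camera to world coordinates); the wrist camera has in their place "hand_eye" (4x4, takes a point from camera to tool coordinates, whose origin is the TCP and whose axes are the flange's). Camera axes: x right, y down, z forward; pixel columns grow to the right and rows downward; lengths in m; the calibration is good to about 2 mm. A picture is of the moment at which its call begins: read the wrist's pose just before it.
- ctrl.finish_job(): hands the job in; it is judged then, once.
Trained networks look in a picture, given as the dict that the camera call returned (one of the last four; its "shot" number tells which), for a name from the list of things; names that differ only in an ending like _2 or _b are one class to them, and where a whole thing is asked for, a point or a joint stands for the part that bears it (a point fixed in the world has none). Each returns a list of dicts, best first, with "confidence" (0 to 1); they miss things now and then, are a little off and sometimes report something else, mostly with a low value. They report only what shows in the picture. A call takes as long as a camera call. They do not tell look-alikes from the thing itself.
- eyes.search_frame(thing, picture): "box" ([left, top, right, bottom] in pixels, round what is visible of it).
- eyes.outline_of(thing, picture): "region" (480x640 bool, what is visible of it) and "box" ([left, top, right, bottom] in pixels, round what is visible of it).
- eyes.tip_of(thing, picture): "point" ([column, row] in pixels: a listed point, or the origin of a listed thing).
The state is a dict: "t": time; "q": joint angles; "dq": joint speeds; "effort": joint torques, N m; "tool_pos": TCP position; "tool_rot": TCP orientation; "contact_force": force on the tool from outside, world axes, zero at the start; "wrist_torque": the same for the moment, N m; "opening": finger opening in m; "grip_force": force on a finger pad.
Only numpy, scipy, OpenCV 4.12 (cv2) and the standard library are available. Lean on these libraries where they do the work, as an engineer would, in place of code of your own. Each camera call takes 0.05 s, during which the arm holds its last target. There are 200 camera calls.

### The job

Clamp the cover on the casting mould: with the outside of a finger push the red strap round until it is fully over the mould against its stop, and only then push the lever with the black knob all the way down so that the pad presses on the cover. Only push, do not lift the cover, leave all the glassware and other things standing where they are, and finish clear of everything.

Things in the scene. Friction and masses are not known exactly. Their poses are not given: they have to be found in the camera images.
- fixture: mould clamping fixture, fixed to the bench: aluminium base plate 270 x 150 x 12 mm; origin under the plate's centre on the bench, z up, x along its length away from the robot's side. On it stand an open steel mould 100 x 90 mm, centred at x = -25 mm, and the strap's dark pivot post at x = +80 mm. A dark stop pillar (14 mm wide, top 88 mm above the bench) stands at x = +40, y = -22 mm; the strap, when fully over, lies against it.
- cover: blue cover plate 100 x 90 x 6 mm, loose in the mould's mouth, located by a plug below; origin at the plate's underside centre, its top 62 mm above the bench. It is what gets clamped and stays where it is.
- strap_pivot (a point): point on the strap's vertical pivot axis at the strap's mid-thickness, 79 mm above the bench; axes as the fixture's
- strap (a joint): swing of the red clamp strap about the pivot, rad: 0 = fully over the mould, against its stop, the strap pointing from the pivot to the fixture's -x; grows up to 1.75 as it swings out clockwise seen from above, so that near 1.57 it points to the fixture's +y. Starts swung out, at 0.9 to 1.6. Friction-held, about 0.15 N m; stays where it is left.
- strap_end (a point): middle of the strap's free end, 140 mm from the pivot axis; its -x axis points along the strap outward from the pivot, z up. The strap is a bar 28 mm wide and 14 mm thick, from 72 to 86 mm above the bench; on top, 105 mm from the pivot, two steel cheeks carry the lever (22 mm long, 27 mm over both, up to 113 mm above the bench); the pivot nut reaches 100 mm.
- lever_axis (a point): the cam lever's level axis, on the strap 105 mm from the pivot, 104 mm above the bench, across the strap; the lever turns in the strap's upright lengthwise plane
- lever (a joint): cam lever, rad: 0 = raised, leaning outward along the strap, 60 degrees above level; 1.05 = fully down, level, its end stop, pointing outward along the strap. Starts at 0 to 0.2; friction-held, about 0.25 N m (3 N at the knob), a little more at the end as the pad meets the cover; stays where it is left.
- lever_knob (a point): centre of the black ball knob, 24 mm across, at the lever's end, 90 mm from the lever's axis; the lever's rod is 12 mm thick
- pad: black rubber pad, 26 mm across, under the strap below the lever's axis, driven down by the lever (5.5 mm in all); origin at the centre of its underside, 4 mm above the cover while the lever is up; it presses on the cover when the lever is fully down
- petri: clear open dish, 80 mm wide, 15 mm high, on the bench under the strap's open side; origin under its centre
- vial: small amber jar, 36 mm wide, 55 mm high, standing to the robot's right of the fixture; origin under its centre
- beaker_a: glass beaker, 76 mm wide, 95 mm high; origin under its centre
- beaker_b: green glass beaker, 68 mm wide, 80 mm high; origin under its centre
- reagent: amber bottle with a blue cap, 66 mm wide, 150 mm high; origin under its centre
- spatula: spatula with a wooden handle, 180 mm long, lying on the bench; origin under its middle
- mug: white mug, 70 mm wide, 80 mm high; origin under its centre
There are look-alikes about, which are no part of the job. Several things have the shape of the cover; the one meant has the colours described above.

How it is judged:
On the way, in this order (a step that is already met when the one before it is completed fails the run):
1. the strap is swung fully over the mould (within 0.06 rad of its stop) while the lever is still up (value of joint strap below 0.06 rad and value of joint lever below 0.5 rad), for 0.2 s.
2. the lever is pushed all the way down and the pad presses on the cover (value of joint lever above 0.97 rad and value of joint strap below 0.08 rad and contact force between pad and cover above 2 N), for 0.2 s.
At the end, for the whole second after the job is handed in: The strap is over the mould within 0.08 rad of its stop, the lever is down (above 0.97 of its 1.05 rad) and stays so, the pad presses on the cover with more than 2 N, the cover is within 8 mm of its start and level, and no other thing has moved 20 mm (all of step 2 and distance of cover from where it was at the start of the episode below 0.008 m and angle between cover's own z axis and vertical below 0.08 rad and distance of each of petri, vial, beaker_a, beaker_b, reagent, spatula, mug from where it was at the start of the episode below 0.02 m); the robot touches nothing.
It fails at once if the lever is pushed down (past 0.5 rad) before the strap is over the mould (value of joint lever above 0.5 rad and value of joint strap above 0.12 rad).
It fails at once if the cover is lifted, tipped or shifted (8 mm) (not (distance of cover from where it was at the start of the episode below 0.008 m and angle between cover's own z axis and vertical below 0.08 rad)).
It fails at once if something else on the bench is moved (20 mm) or knocked over (not (distance of each of petri, vial, beaker_a, beaker_b, reagent, spatula, mug from where it was at the start of the episode below 0.02 m)).
It also fails if it takes over 54 s, if anything falls off the work surface, if the arm or the gripper's body presses on something with over 40 N, if the wrist force passes 120 N, or if a joint passes its speed limit or range.

## Working session

There is one attempt and no reset: what is moved stays moved. The work goes in short steps, Python scripts to look and compute and a tool call to move; the robot and the scene stay as the last step left them, time stands still between calls to the robot, and variables do not carry over. Pictures are saved under pics/ and viewed, at most 10 in all, crops included, and the job is handed in when it is done.

Besides the shell and the picture viewer there is one more tool, called after ">>>" by a JSON object that holds its "name" and its "arguments". apply_moves: Moves the arm, as the interface text tells. Its arguments: {"type":"object","properties":{"plan":{"type":"array","items":{"type":"array","items":{"type":"number"}}},"newtons":{"type":"number"}},"required":["plan"]}

```bash
mkdir -p pics
cat > h.py <<'E'
import numpy as np, cv2
from station import telemetry, eyes, ctrl
from scipy.spatial.transform import Rotation as R
def ray(p,pt):
    u=cv2.undistortPoints(np.array([[pt]],float),p["K"],np.array(p["dist_coeffs"]))[0,0]
    return np.array([u[0],u[1],1.0])
def pose(p,o=None):
    if "pose" in p: return np.array(p["pose"])
    T=np.eye(4);T[:3,:3]=R.from_rotvec(o["tool_rot"]).as_matrix();T[:3,3]=o["tool_pos"]
    return T@np.array(p["hand_eye"])
def at_z(p,pt,z,o=None):
    T=pose(p,o);d=T[:3,:3]@ray(p,pt);return T[:3,3]+d*(z-T[2,3])/d[2]
def by_depth(p,pt,o=None):
    c,r=int(round(pt[0])),int(round(pt[1]));w=p["range_z"][max(r-2,0):r+3,max(c-2,0):c+3];w=w[w>0]
    if not len(w):return None
    T=pose(p,o);return T[:3,3]+T[:3,:3]@(ray(p,pt)*np.median(w))
E
python3 - <<'E'
from h import *
np.set_printoptions(precision=3,suppress=True)
o=telemetry.get_obs();print(o["t"],o["tool_pos"],o["tool_rot"],ctrl.pinch_z)
for n in ["top","scene"]:
    p=eyes.get_image(n);cv2.imwrite(f"pics/{n}0.png",p["img"])
    for t,z in [("fixture",0),("cover",.056),("strap_pivot",.079),("strap_end",.079),("lever_axis",.104),("lever_knob",None),("petri",0),("vial",0),("beaker_a",0),("reagent",0),("mug",0),("spatula",0)]:
        for d in eyes.tip_of(t,p)[:3]:
            print(n,t,round(d["confidence"],2),np.array(d["point"]),at_z(p,d["point"],z) if z is not None else "",by_depth(p,d["point"]))
E
```

```text
0.0 [0.237 0.578 0.403] [-0.608 -3.081  0.003] 0.1547
top fixture 0.86 [351.6 243.9] [ 0.552 -0.024  0.   ] [ 0.542 -0.021  0.061]
top cover 0.86 [271.  274.1] [0.46  0.209 0.056] [0.464 0.215 0.013]
top cover 0.78 [351.4 249.4] [ 0.527 -0.02   0.056] [ 0.526 -0.02   0.062]
top cover 0.71 [417.7 300.2] [ 0.381 -0.203  0.056] [ 0.382 -0.212  0.012]
top strap_pivot 0.76 [346.4 210.2] [ 0.637 -0.008  0.079] [ 0.632 -0.007  0.097]
top strap_end 0.9 [304.3 230.9] [0.578 0.112 0.079] [0.577 0.112 0.086]
top strap_end 0.2 [350.8 240.6] [ 0.549 -0.018  0.079] [ 0.552 -0.019  0.062]
top lever_axis 0.81 [312.4 224.3] [0.592 0.088 0.104] [0.589 0.088 0.116]
top lever_axis 0.18 [216.1 266.1] [0.479 0.354 0.104] [0.49  0.38  0.006]
top lever_knob 0.68 [170.4 229.5]  [0.592 0.503 0.063]
top lever_knob 0.44 [296.1 228. ]  [0.565 0.127 0.191]
top petri 0.64 [299.  228.1] [0.603 0.133 0.   ] [0.565 0.12  0.186]
top petri 0.42 [350. 240.] [ 0.564 -0.02   0.   ] [ 0.554 -0.017  0.062]
top vial 0.62 [389.1 242.5] [ 0.555 -0.136  0.   ] [ 0.546 -0.129  0.054]
top beaker_a 0.8 [218.3 264.9] [0.495 0.375 0
[... 816 characters left out ...]
 [ 0.653 -0.044  0.104] [ 0.644 -0.027  0.088]
scene lever_axis 0.59 [342.5 249.9] [0.588 0.084 0.104] [0.592 0.077 0.11 ]
scene lever_knob 0.75 [343.6 208.4]  [0.57  0.123 0.188]
scene petri 0.93 [355.1 272.4] [0.592 0.145 0.   ] [0.595 0.14  0.005]
scene vial 0.69 [276.7 340.6] [ 0.553 -0.147  0.   ] [ 0.559 -0.156  0.01 ]
scene beaker_a 0.93 [364.2 219.8] [0.506 0.375 0.   ] [0.51  0.365 0.007]
scene beaker_a 0.86 [417.9 235.9] [0.668 0.37  0.   ] [0.675 0.347 0.016]
scene reagent 0.56 [264.  462.9] [ 0.695 -0.405  0.   ] [ 0.716 -0.43   0.046]
scene mug 0.6 [421.  202.3] [0.611 0.541 0.   ] [0.654 0.409 0.081]
scene spatula 0.92 [161.3 413.1] [ 0.469 -0.412  0.   ] [ 0.471 -0.413  0.002]
```

View pics/top0.png

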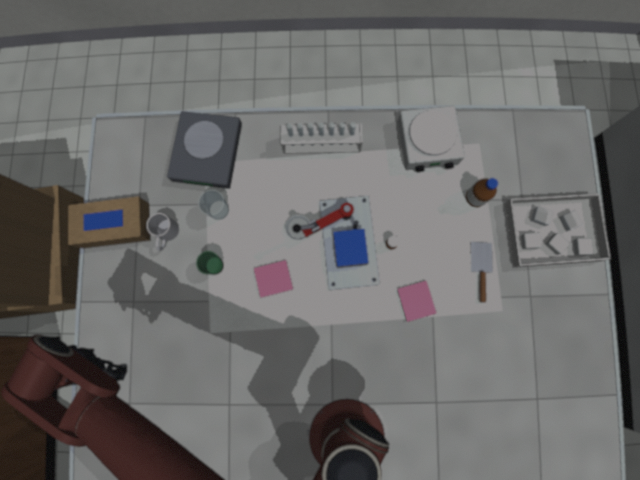

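View pics/scene0.png

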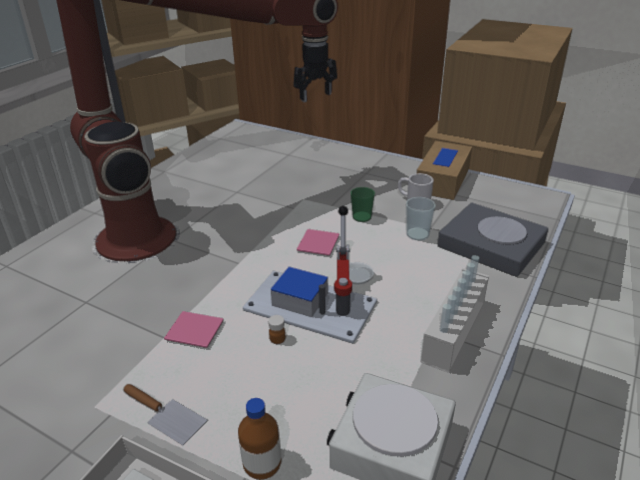

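The top view shows the fixture at about (351,244), with the strap from the pivot (346,210) to its end (304,231). The scene view shows the knob at (343,208). That gives a strap angle of about 1.2 rad with the lever up. I'll move above the fixture and look from close.

>>> {"name": "apply_moves", "arguments": {"plan": [[0,-0.03,-0.024,-0.045,0.1],[0,-0.06,-0.047,-0.045,0.2],[0,-0.09,-0.07,-0.045,0.3],[0,-0.12,-0.094,-0.045,0.4],[0,-0.15,-0.117,-0.045,0.5],[0,-0.18,-0.141,-0.045,0.6],[0,-0.21,-0.164,-0.045,0.7],[0,-0.24,-0.188,-0.045,0.7],[0,-0.27,-0.211,-0.045,0.7],[0,-0.3,-0.235,-0.045,0.7],[0,-0.33,-0.258,-0.045,0.7],[0,-0.36,-0.282,-0.045,0.7]]}}

```text
t: 2.3
tool_pos: [0.4638, 0.1787, 0.4501]
tool_rot: [1.628, 2.686, 0.001]
contact_force: [0.9, 0.1, -0.3]
opening: -0.0003
grip_force: 0.0
```

```bash
cat > look.py <<'E'
from h import *
import sys
np.set_printoptions(precision=4,suppress=True)
o=telemetry.get_obs();p=eyes.get_image("wrist");cv2.imwrite(f"pics/{sys.argv[1]}.png",p["img"])
r=R.from_rotvec(o["tool_rot"]).as_matrix()
print(o["t"],"tcp",o["tool_pos"],"yaw_y",np.degrees(np.arctan2(r[1,1],r[0,1])),"F",o["contact_force"],o["opening"])
print("cam",pose(p,o)[:3,3])
for t,z in [("fixture",0),("cover",.056),("strap_pivot",.079),("strap_end",.079),("lever_axis",.104),("lever_knob",.182)]:
    for d in eyes.tip_of(t,p)[:2]: print(t,round(d["confidence"],2),np.array(d["point"]),at_z(p,d["point"],z,o),by_depth(p,d["point"],o))
E
python3 look.py w1
```

```text
2.3 tcp [0.4638 0.1787 0.4501] yaw_y 27.563684802284158 F [ 0.8515  0.0576 -0.3237] -0.00030777011593339213
cam [0.4333 0.237  0.4174]
cover 0.93 [320.3 180.8] [0.4492 0.2125 0.056 ] [0.4512 0.2094 0.01  ]
strap_pivot 0.3 [393.9 283.2] [0.5703 0.1537 0.079 ] [0.6013 0.1348 0.0026]
strap_end 0.83 [376.6 313.2] [0.5717 0.1139 0.079 ] [0.5721 0.1135 0.0781]
```

View pics/w1.png

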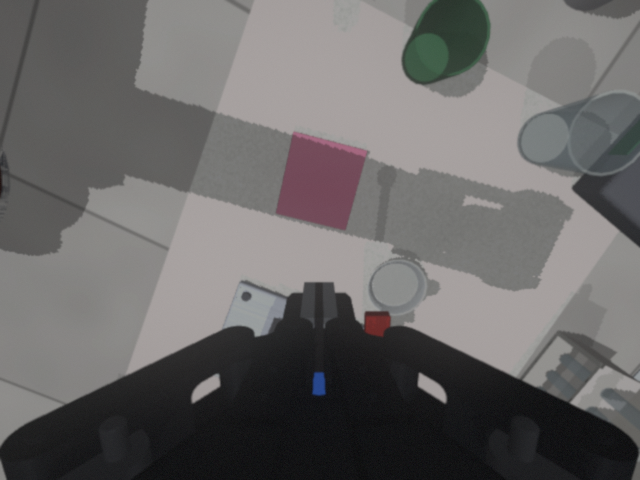

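The wrist view shows a pink look-alike at (322,180), the petri dish at (398,285) and the red strap end at (377,322). The rest of the strap is hidden by the gripper, so I'll shift for a view along it.

>>> {"name": "apply_moves", "arguments": {"plan": [[0,-0.035,0.005,0,0],[0,-0.07,0.01,0,0],[0,-0.105,0.015,0,0],[0,-0.14,0.02,0,0],[0,-0.175,0.02,0,0],[0,-0.21,0.02,0,0],[0,-0.245,0.02,0,0],[0,-0.28,0.02,0,0],[0,-0.28,0.02,0,0]]}}

```text
t: 3.4
tool_pos: [0.6123, -0.0613, 0.449]
tool_rot: [1.631, 2.684, -0.003]
contact_force: [-0.5, -0.9, 0.7]
opening: -0.0002
grip_force: 0.0
```

```bash
python3 look.py w2
```

```text
3.4 tcp [ 0.6123 -0.0613  0.449 ] yaw_y 27.41431820930208 F [-0.4595 -0.927   0.6596] -0.00024413721373250734
cam [ 0.5819 -0.003   0.4162]
cover 0.74 [ 98.6 227.8] [ 0.4038 -0.1866  0.056 ] [ 0.3813 -0.2099  0.0103]
cover 0.58 [274.  144.2] [ 0.5375 -0.0173  0.056 ] [ 0.538  -0.0171  0.0604]
strap_pivot 0.56 [365.9 188.7] [ 0.6407 -0.0126  0.079 ] [ 0.6373 -0.0121  0.0985]
lever_axis 0.76 [375.1  64.1] [0.5916 0.0825 0.104 ] [0.5913 0.0805 0.1116]
```

View pics/w2.png

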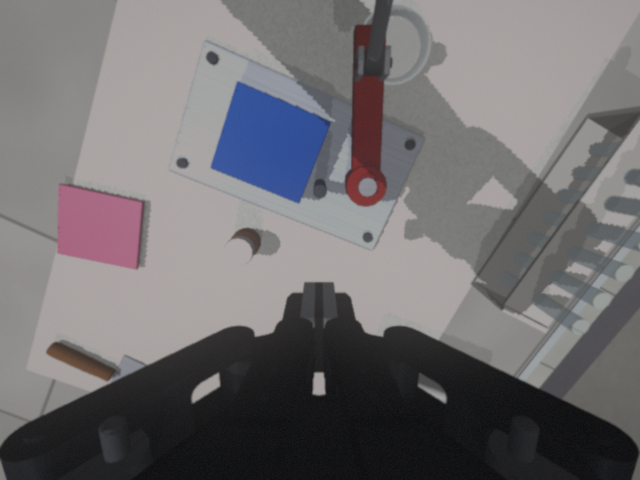

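This view shows the blue cover at (271,142), the stop at (320,187), the pivot nut at (366,187), the strap running up to (365,35), and the lever cheeks at (375,62). I'll refine the geometry from the colours.

```bash
cat > geo.py <<'E'
from h import *
np.set_printoptions(precision=4,suppress=True)
o=telemetry.get_obs();p=eyes.get_image("wrist");hsv=cv2.cvtColor(p["img"],cv2.COLOR_BGR2HSV)
def rect(m,z):
    n,l,s,c=cv2.connectedComponentsWithStats(m.astype(np.uint8));k=1+np.argmax(s[1:,4])
    cs=max(cv2.findContours((l==k).astype(np.uint8),0,1)[0],key=len)[:,0,:]
    w=np.array([at_z(p,q,z,o)[:2] for q in cs.astype(float)])
    (c,s,a)=cv2.minAreaRect((w*1000).astype(np.float32)); print(np.array(c),np.array(s),a); return w
rect((abs(hsv[...,0].astype(int)-115)<12)&(hsv[...,1]>150)&(hsv[...,2]>60),.062)
red=((hsv[...,0]<6)|(hsv[...,0]>175))&(hsv[...,1]>190)&(hsv[...,2]>60)
w=rect(red,.086)
for d in (.03,.05,.07,.085,.12):
    P=np.array([.640,-.0115]);v=np.array([.5916,.0815])-P;v/=np.linalg.norm(v);n=np.array([-v[1],v[0]])
    a=(w-P)@v;b=(w-P)@n;k=abs(a-d)<.005;print(d,b[k].min(),b[k].max())
print("dir",np.degrees(np.arctan2(v[1],v[0])))
E
python3 geo.py
```

```text
[534.3602 -19.3413] [96.872  86.5023] 5.505382061004639Traceback (most recent call last):
  File "geo.py", line 11, in <module>
    w=rect(red,.086)
  File "geo.py", line 5, in rect
    n,l,s,c=cv2.connectedComponentsWithStats(m.astype(np.uint8));k=1+np.argmax(s[1:,4])
                                                                     ~~~~~~~~~^^^^^^^^^
    return _wrapfunc(a, 'argmax', axis=axis, out=out, **kwds)
    return bound(*args, **kwds)
ValueError: attempt to get argmax of an empty sequence
```

Fixture yaw is 5.5°, the pivot is at about (0.639,-0.0105), and the strap points at 117.5° (joint about 1.19 rad). The tool's y axis already lies along the strap's normal. I'll go down on the strap's far side, 65 mm from the pivot and clear of the lever.

>>> {"name": "apply_moves", "arguments": {"plan": [[0,0.02,0.025,0,0],[0,0.045,0.05,0,0],[0,0.07,0.075,0,0],[0,0.098,0.102,0,0],[0,0.098,0.102,0.03,0],[0,0.098,0.102,0.065,0],[0,0.098,0.102,0.1,0],[0,0.098,0.102,0.135,0],[0,0.098,0.102,0.165,0],[0,0.098,0.102,0.19,0],[0,0.098,0.102,0.203,0],[0,0.098,0.102,0.203,0]]}}

```text
t: 4.8
tool_pos: [0.6539, 0.0761, 0.2425]
tool_rot: [-1.624, -2.682, 0.006]
contact_force: [-1.1, 0.6, -0.3]
opening: -0.0003
grip_force: 0.0
```

```bash
cat > st.py <<'E'
from h import *
np.set_printoptions(precision=4,suppress=True)
P=np.array([.6393,-.0105])
def push(phis,off,r=.065):
    """rows (x,y,roll) for finger centre at radius r, off from the strap's centreline, for strap directions phis (deg)"""
    o=telemetry.get_obs();m=R.from_rotvec(o["tool_rot"]).as_matrix();yaw=np.degrees(np.arctan2(m[1,1],m[0,1]))
    print("t",o["t"],"tcp",np.array(o["tool_pos"]),"yaw_y",yaw,"F",np.array(o["contact_force"]))
    for f in phis:
        a=np.radians(f);s=np.array([np.cos(a),np.sin(a)]);y=np.array([s[1],-s[0]])
        d=np.r_[P+r*s+off*y,0]-np.r_[o["tool_pos"][:2],0];print(f,(m.T@d)[:2],"roll",-np.radians(f-90-yaw))
E
python3 -c "
from st import *
push([117.5,123,129,135,141,147,152],.0275)
im=eyes.get_image('scene')['img'];cv2.imwrite('pics/s1.png',cv2.resize(im[150:390,200:520],(800,600)))"
```

```text
t 4.8 tcp [0.6539 0.0761 0.2425] yaw_y 27.60133477637881 F [-1.0909  0.5918 -0.3237]
117.5 [-0.005  -0.0255] roll 0.0017686254945824063
123 [-0.0026 -0.0318] roll -0.09422448336510572
129 [-0.0008 -0.039 ] roll -0.1989442384847655
135 [ 0.0003 -0.0463] roll -0.30366399360442525
141 [ 0.0006 -0.0536] roll -0.40838374872408506
147 [ 0.0002 -0.061 ] roll -0.5131035038437448
152 [-0.0008 -0.0671] roll -0.6003699664434613
```

View pics/s1.png

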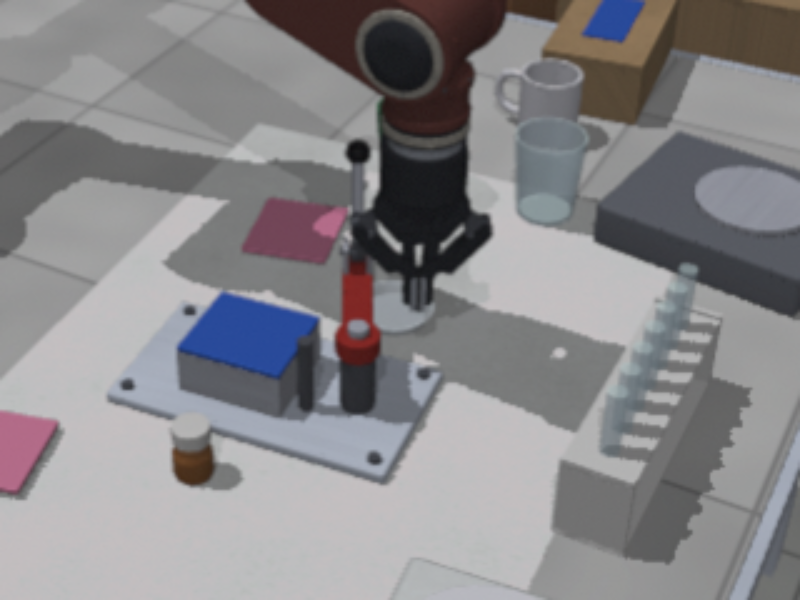

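The gripper is on the strap's far side at (418,290) in the crop, clear of the lever and with the fingertips above the dish. Now I'll push the first part of the arc.

>>> {"name": "apply_moves", "arguments": {"plan": [[0,-0.003,-0.012,-0.004,0],[0,-0.005,-0.0255,-0.004,0],[0,-0.004,-0.029,-0.004,-0.05],[0,-0.0026,-0.032,-0.004,-0.1],[0,-0.002,-0.0355,-0.004,-0.15],[0,-0.001,-0.039,-0.004,-0.2],[0,0,-0.043,-0.004,-0.25],[0,0,-0.046,-0.004,-0.3],[0,0,-0.05,-0.004,-0.35],[0,0,-0.0535,-0.004,-0.4],[0,0,-0.061,-0.004,-0.5],[0,-0.001,-0.067,-0.004,-0.6]]}}

```text
t: 5.85
tool_pos: [0.5978, 0.0445, 0.2545]
tool_rot: [0.753, 3.044, 0.006]
contact_force: [-0.0, 3.7, 1.0]
opening: 0.0001
grip_force: 1.6
```

```bash
python3 -c "
from st import *
push([152,158,164,170,176,181,185.5,187.5],.0275)
p=eyes.get_image('top')
for t,z in (('strap_end',.079),('lever_axis',.104),('lever_knob',.182)):
  for d in eyes.tip_of(t,p)[:2]: print(t,d['confidence'],at_z(p,d['point'],z),by_depth(p,d['point']))
"
```

```text
t 5.85 tcp [0.5978 0.0445 0.2545] yaw_y 62.23121349564273 F [-0.0202  3.7155  1.0203]
152 [ 0.0025 -0.0015] roll 0.004035436774011152
158 [ 0.0051 -0.0085] roll -0.10068431834564862
164 [ 0.0069 -0.0156] roll -0.2054040734653084
170 [ 0.0079 -0.0229] roll -0.3101238285849682
176 [ 0.0082 -0.0303] roll -0.4148435837046279
181 [ 0.0079 -0.0365] roll -0.5021100463043444
185.5 [ 0.0071 -0.042 ] roll -0.5806498626440892
187.5 [ 0.0066 -0.0444] roll -0.6155564476839759
lever_axis 0.39 [0.5544 0.0453 0.104 ] [0.4934 0.0439 0.4429]
lever_axis 0.36 [0.5757 0.493  0.104 ] [0.5826 0.5061 0.069 ]
lever_knob 0.51 [ 0.5246 -0.0121  0.182 ] [ 0.4821 -0.0001  0.4386]
```

>>> {"name": "apply_moves", "arguments": {"plan": [[0,0.0025,-0.0015,0.006,0],[0,0.004,-0.005,0.006,-0.05],[0,0.005,-0.0085,0.006,-0.1],[0,0.006,-0.012,0.006,-0.15],[0,0.007,-0.0155,0.006,-0.2],[0,0.0075,-0.019,0.006,-0.25],[0,0.008,-0.023,0.006,-0.3],[0,0.008,-0.0265,0.006,-0.36],[0,0.008,-0.03,0.006,-0.41],[0,0.008,-0.033,0.006,-0.46],[0,0.008,-0.0365,0.006,-0.5],[0,0.0075,-0.039,0.006,-0.54]]}}

```text
t: 7.05
tool_pos: [0.5747, 0.0133, 0.2524]
tool_rot: [-0.079, 3.131, 0.001]
contact_force: [-7.8, 5.1, 25.4]
opening: 0.0003
grip_force: 12.4
```

```bash
python3 -c "
from st import *
push([181,183,185.5,187.5],.0275)"
```

```text
t 7.05 tcp [0.5747 0.0133 0.2524] yaw_y 92.90530087653372 F [-7.7812  5.1124 25.3616]
181 [0.0007 0.0026] roll 0.033253773536647296
183 [0.0017 0.0004] roll -0.001652811503239292
185.5 [ 0.0029 -0.0025] roll -0.04528604280309753
187.5 [ 0.0037 -0.0048] roll -0.08019262784298412
```

The upward force is 25 N, so something is blocking the descent. I'll look before going on.

```bash
python3 -c "
from st import *
im=eyes.get_image('scene')['img'];cv2.imwrite('pics/s2.png',cv2.resize(im[200:350,230:430],(800,600),interpolation=cv2.INTER_CUBIC))
for i in range(3):
  o=telemetry.get_obs();print(o['contact_force'],o['wrist_torque'],o['tool_pos']);eyes.get_image('wrist')"
```

```text
[-7.1888  4.3893 24.3094] [ 0.4521  1.1171 -0.0595] [0.5746 0.0129 0.2524]
[-8.0159  3.5656 25.2625] [ 0.3197  1.1424 -0.0146] [0.5747 0.0129 0.2524]
[-6.8453  3.8041 25.1512] [0.2701 1.2246 0.0048] [0.5747 0.013  0.2524]
```

View pics/s2.png

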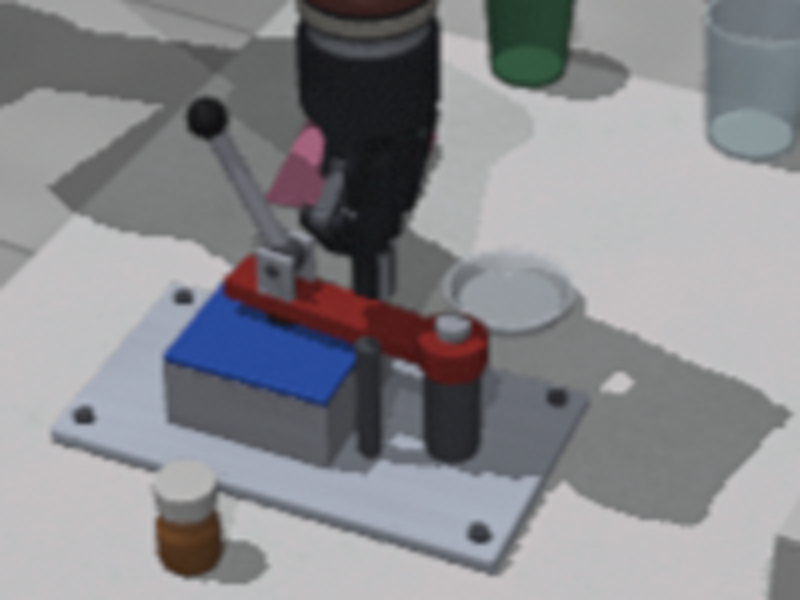

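The wrench puts the contact near the strap's edge, so the fingertip is riding on the strap's top edge. I'll lift, step off sideways and check.

>>> {"name": "apply_moves", "arguments": {"plan": [[0,0.0,0,-0.01,0],[0,0.0,0.005,-0.015,0],[0,0.0,0.012,-0.015,-0.045],[0,0.0,0.018,-0.015,-0.045],[0,0.0,0.018,-0.015,-0.045],[0,0.0,0.018,-0.015,-0.045]]}}

```text
t: 7.75
tool_pos: [0.5707, 0.0312, 0.2591]
tool_rot: [0.149, -3.137, 0.0]
contact_force: [-0.2, 0.6, 0.2]
opening: -0.0
grip_force: 0.0
```

```bash
python3 -c "
from st import *
push([183,185.5],.0275)
p=eyes.get_image('top')
for t,z in (('strap_end',.079),('lever_axis',.104),('lever_knob',.182)):
  for d in eyes.tip_of(t,p)[:2]: print(t,d['confidence'],at_z(p,d['point'],z),by_depth(p,d['point']))
"
```

```text
t 7.75 tcp [0.5707 0.0312 0.2591] yaw_y 95.42971770632337 F [-0.2037  0.5568  0.1995]
183 [-0.0006 -0.0177] roll 0.042406573869347514
185.5 [ 0.0006 -0.0205] roll -0.0012266574305107277
lever_axis 0.44 [ 0.5313 -0.006   0.104 ] [0.478  0.0068 0.4361]
```

>>> {"name": "apply_moves", "arguments": {"plan": [[0,0,0.003,0.006,0],[0,0,0.003,0.012,0],[0,0,0.003,0.017,0],[0,0,0.003,0.017,0],[0,0,0.003,0.017,0]]}}

```text
t: 8.37
tool_pos: [0.5703, 0.0337, 0.2417]
tool_rot: [0.149, -3.136, -0.0]
contact_force: [-0.1, -0.2, -0.0]
opening: 0.0001
grip_force: 0.0
```

Free of contact at TCP z = 0.242. Now I'll push toward the stop.

>>> {"name": "apply_moves", "arguments": {"plan": [[0,0,-0.004,0,0],[0,0,-0.008,0,0],[0,0,-0.012,0,0],[0,0,-0.015,0,0],[0,0,-0.018,0,0],[0,0,-0.02,0,0],[0,0,-0.022,0,0],[0,0,-0.024,0,0],[0,0,-0.025,0,0],[0,0,-0.025,0,0]]}}

```text
t: 9.2
tool_pos: [0.5726, 0.0108, 0.2426]
tool_rot: [0.149, -3.137, -0.011]
contact_force: [-3.5, 12.3, 3.0]
opening: 0.0
grip_force: 6.5
```

>>> {"name": "apply_moves", "arguments": {"plan": [[0,0,-0.001,0,0],[0,0,-0.002,0,0],[0,0,-0.003,0,0],[0,0,-0.003,0,0],[0,0,-0.003,0,0]]}}

```text
t: 9.62
tool_pos: [0.5727, 0.0097, 0.2426]
tool_rot: [0.149, -3.136, -0.019]
contact_force: [-4.9, 20.7, 4.4]
opening: -0.0
grip_force: 11.0
```

The force rose 8 N without motion, so the strap is on its stop. I'll back off, lift and look.

>>> {"name": "apply_moves", "arguments": {"plan": [[0,0,0.01,0,0],[0,0,0.025,0,0],[0,0,0.025,-0.03,0],[0,0,0.025,-0.065,0],[0,-0.02,0.025,-0.1,0],[0,-0.04,0.025,-0.13,0],[0,-0.06,0.025,-0.165,0],[0,-0.08,0.025,-0.2,0],[0,-0.08,0.025,-0.21,0],[0,-0.08,0.025,-0.21,0],[0,-0.08,0.025,-0.21,0]]}}

```text
t: 10.53
tool_pos: [0.6504, 0.0381, 0.4526]
tool_rot: [-0.149, 3.137, -0.001]
contact_force: [0.0, -0.4, -0.6]
opening: -0.0
grip_force: 0.0
```

```bash
python3 look.py w3
```

```text
10.5333 tcp [0.6504 0.0381 0.4526] yaw_y 95.44301668113125 F [ 0.0341 -0.4047 -0.6037] -4.8378901546949265e-06
cam [0.5846 0.0314 0.4198]
fixture 0.83 [281. 126.] [ 0.559  -0.0164  0.    ] [ 0.5641 -0.0069  0.0841]
cover 0.77 [275.2 100.9] [ 0.539  -0.0175  0.056 ] [ 0.5426 -0.0137  0.0842]
cover 0.57 [488.7  45. ] [0.4697 0.1858 0.056 ] [0.4553 0.2051 0.0105]
strap_pivot 0.84 [274.7 203.6] [ 0.6397 -0.009   0.079 ] [ 0.6366 -0.0068  0.098 ]
strap_pivot 0.48 [280.4 125. ] [ 0.563  -0.0081  0.079 ] [ 0.5633 -0.0075  0.084 ]
strap_end 0.85 [270.5  52. ] [ 0.501  -0.0211  0.079 ] [ 0.5022 -0.0204  0.0839]
lever_axis 0.72 [266.2  83.7] [ 0.532  -0.0196  0.104 ] [ 0.5333 -0.0184  0.1118]
lever_knob 0.66 [267.3  82.4] [ 0.5442 -0.0064  0.182 ] [ 0.5325 -0.0172  0.1133]
```

View pics/w3.png

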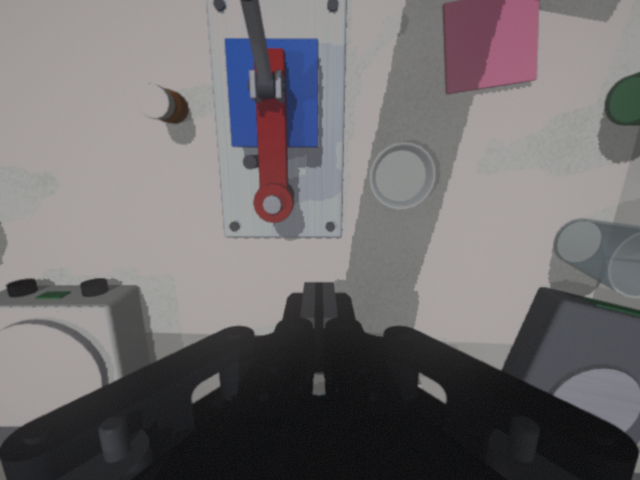

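The strap runs along the fixture axis at 185°, about 0.01 rad from its stop, touching the stop pillar at (251,160). The lever is still up and the cover is in place. Next I'll go above the knob, about 150 mm from the pivot.

>>> {"name": "apply_moves", "arguments": {"plan": [[0,0.03,-0.01,0,0],[0,0.06,-0.02,0,0],[0,0.09,-0.03,0,0],[0,0.12,-0.04,0,0],[0,0.145,-0.047,0,0],[0,0.166,-0.047,0,0],[0,0.166,-0.047,0.03,0],[0,0.166,-0.047,0.05,0],[0,0.166,-0.047,0.065,0],[0,0.166,-0.047,0.07,0],[0,0.166,-0.047,0.07,0]]}}

```text
t: 11.8
tool_pos: [0.4891, -0.0241, 0.3807]
tool_rot: [0.149, -3.135, -0.001]
contact_force: [0.3, -1.1, -0.4]
opening: -0.0001
grip_force: 0.0
```

```bash
python3 -c "
from h import *
o=telemetry.get_obs();print(o['tool_pos'],o['contact_force'])
im=eyes.get_image('scene')['img'];cv2.imwrite('pics/s3.png',cv2.resize(im[170:320,220:420],(800,600),interpolation=cv2.INTER_CUBIC))"
```

```text
[ 0.48914312 -0.02411474  0.38070344] [ 0.34341864 -1.05869852 -0.40900234]
```

View pics/s3.png

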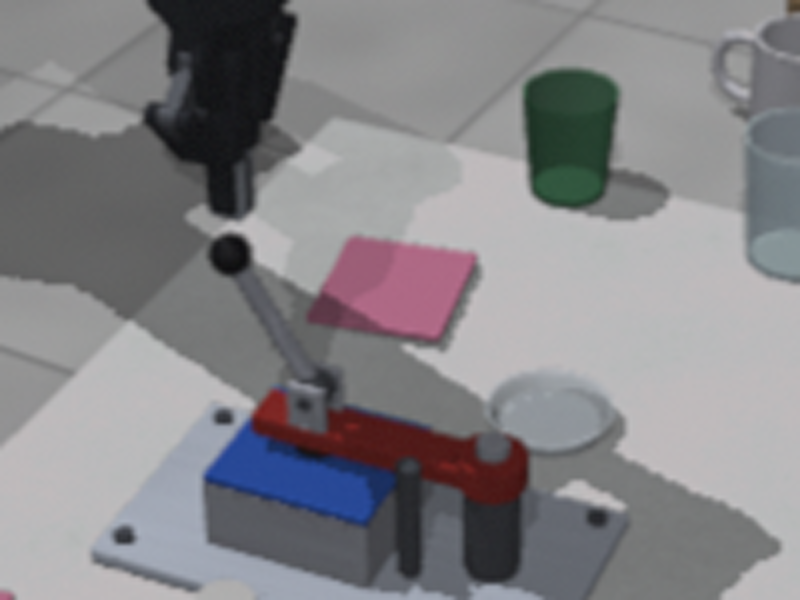

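The closed fingertips stand straight above the black knob (230,255), with a gap of about 12 mm. I'll push down along the knob's arc.

>>> {"name": "apply_moves", "arguments": {"plan": [[0,0.003,0,0.008,0],[0,0.003,0,0.015,0],[0,0.009,0,0.019,0],[0,0.015,0,0.024,0],[0,0.02,0,0.029,0],[0,0.025,0,0.034,0],[0,0.03,0,0.041,0],[0,0.034,0,0.048,0],[0,0.037,0,0.055,0],[0,0.041,0,0.063,0],[0,0.041,0,0.063,0]]}}

```text
t: 12.77
tool_pos: [0.4477, -0.0281, 0.3185]
tool_rot: [0.149, -3.136, -0.0]
contact_force: [-1.5, -0.4, -0.2]
opening: -0.0004
grip_force: 0.3
```

```bash
cat > kn.py <<'E'
from h import *
np.set_printoptions(precision=4,suppress=True)
o=telemetry.get_obs();print(o['t'],np.array(o['tool_pos']),np.array(o['contact_force']),np.array(o["wrist_torque"]))
p=eyes.get_image('scene')
for t in ('lever_knob','strap_end','lever_axis'):
  for d in eyes.tip_of(t,p)[:2]: print(t,d['confidence'],d['point'],by_depth(p,d['point']))
# intersect knob ray with strap plane
n=np.array([-.0958,.9954,0]);a=np.array([.535,-.0198,.104])
for d in eyes.tip_of('lever_knob',p)[:1]:
  T=pose(p);v=T[:3,:3]@ray(p,d['point']);k=T[:3,3]+v*((a-T[:3,3])@n)/(v@n)
  e=k-a;print("knob",k,"len",np.linalg.norm(e),"elev deg",np.degrees(np.arctan2(e[2],np.hypot(e[0],e[1]))))
cv2.imwrite('pics/s4.png',cv2.resize(p['img'][170:320,220:420],(800,600),interpolation=cv2.INTER_CUBIC))
E
python3 kn.py
```

```text
12.7667 [ 0.4477 -0.0281  0.3185] [-1.5233 -0.3988 -0.2439] [-0.0091  0.0636 -0.0041]
lever_knob 0.64 [262.5, 244.1] [ 0.4523 -0.0344  0.1473]
lever_knob 0.55 [342.3, 292.4] [ 0.6464 -0.0277  0.0825]
strap_end 0.88 [283.7, 272.8] [ 0.5023 -0.0321  0.085 ]
strap_end 0.26 [340.7, 290.8] [ 0.6428 -0.0281  0.0857]
lever_axis 0.57 [299.6, 263.2] [ 0.535  -0.0164  0.1127]
lever_axis 0.42 [416.3, 234.5] [0.6711 0.346  0.0194]
knob [ 0.4477 -0.0282  0.142 ] len 0.09562028744676704 elev deg 23.41041830562382
```

The knob is following at about 23° above level. I'll push on to the end stop.

>>> {"name": "apply_moves", "arguments": {"plan": [[0,0.003,0,0.007,0],[0,0.005,0,0.014,0],[0,0.006,0,0.02,0],[0,0.007,0,0.026,0],[0,0.007,0,0.031,0],[0,0.007,0,0.035,0],[0,0.007,0,0.038,0],[0,0.007,0,0.04,0],[0,0.007,0,0.04,0]]}}

```text
t: 13.77
tool_pos: [0.4426, -0.0291, 0.2872]
tool_rot: [0.151, -3.131, 0.001]
contact_force: [-30.3, 2.8, 49.6]
opening: -0.0001
grip_force: 24.6
```

```bash
python3 kn.py
```

```text
13.7667 [ 0.4426 -0.0291  0.2872] [-30.3236   2.8163  49.5641] [0.547  5.0895 0.0164]
lever_knob 0.77 [262.7, 258.0] [ 0.4497 -0.0345  0.1088]
strap_end 0.74 [284.2, 273.5] [ 0.5041 -0.033   0.0844]
lever_axis 0.85 [298.4, 264.1] [ 0.5355 -0.0221  0.1142]
knob [ 0.4451 -0.0285  0.1034] len 0.09029662341166567 elev deg -0.3534340183636533
```

The knob is level, and the 50 N reaction shows it is on its end stop. I'll retreat straight up and check.

>>> {"name": "apply_moves", "arguments": {"plan": [[0,0,0,-0.01,0],[0,0,0,-0.03,0],[0,0,0,-0.06,0],[0,0,0,-0.1,0],[0,0,0,-0.14,0],[0,0,0,-0.16,0],[0,0,0,-0.16,0],[0,0,0,-0.16,0]]}}

```text
t: 14.68
tool_pos: [0.4421, -0.0288, 0.4402]
tool_rot: [-0.149, 3.136, -0.001]
contact_force: [0.6, 0.1, -0.8]
opening: -0.0
grip_force: 0.0
```

```bash
python3 kn.py
```

```text
14.6833 [ 0.4421 -0.0288  0.4402] [ 0.6356  0.1434 -0.829 ] [-0.0044  0.0482  0.0117]
lever_knob 0.71 [299.8, 284.4] [ 0.5416 -0.0294  0.0653]
strap_end 0.88 [285.7, 273.4] [ 0.5073 -0.0318  0.085 ]
strap_end 0.58 [263.4, 256.2] [ 0.4501 -0.032   0.1123]
knob [ 0.5354 -0.0198  0.0562] len 0.047771774723737746 elev deg -89.4929178931502
```

View pics/s4.png

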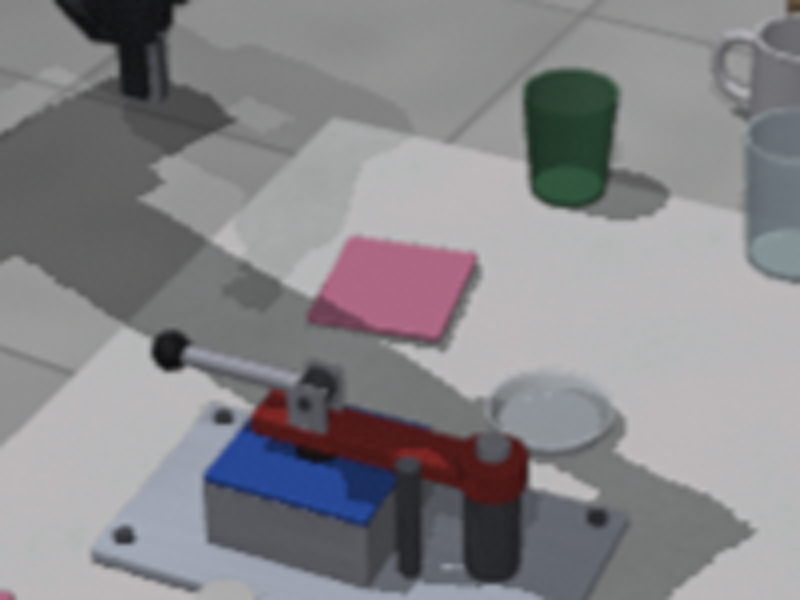

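The lever lies level with the knob at (171,350) in the crop, the same pixel as when it was pressed. The strap is over the cover against its stop, the glassware in view is where it was, and the gripper is well clear. Handing in.

```bash
python3 -c "
from station import ctrl
print(ctrl.finish_job())"
```

```text
the job is handed in; nothing more can be done
None
```

The job is handed in, with no verdict returned: the strap is over the mould against its stop, the lever is fully down and the gripper is clear; pad force on the cover was not measured, and I saw nothing displaced in the views I checked.

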